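Release the incubator lid and unload the tube rack

TASK

The warming run is over: press the green release button on the white block incubator so that its lid springs open to its stop, without forcing the lid by hand. Then lift the pink tube rack out by its handle and set it down gently, flat inside the rim of the blue tray, and let go. Leave the lid open and all the other lab things standing where they are.

Things in the scene. Friction and masses are not known exactly. Their poses are not given: they have to be found in the camera images.
- incubator: White fixed block incubator, 250 (x) x 170 (y) x 55 mm to its deck. Origin on the table under its middle; +x points from the front console (x -130 to -40 mm, with display and button) to the lid hinge. Under the lid is an open well: x -30 to 100, y -40 to 40 mm, 25 mm deep (floor 30 mm above the table).
- lid (a joint): Clear smoke-blue hood lid, 150 long x 130 wide x 75 mm high, hinged along the incubator's y at its x = 110 mm, 55 mm above the table. 0 rad = shut and latched (top at 130 mm); 1.75 rad = open at its stop, wholly behind the hinge, up to 205 mm high. Latched until the button is pressed well down; then its spring opens it in about 1 s and holds it. It cannot be pulled open.
- release (a joint): The round green release button, radius 16 mm, pressed straight down. 0 = up, 0.006 m = fully down; full travel needs 6 N, the latch lets go at about 0.0035 m. Springs back up.
- release_top (a point): Centre of the upper face of the green button (about 77 mm above the table when up), on the incubator's console at x = -90 mm, y = 0 in the incubator's frame, 50 mm in front of the shut lid's front face.
- lid_front (a point): Middle of the upper front edge of the lid; moves with the lid.
- pink_rack: Pink rack with ten capped tubes fixed in it, 110 (x) x 60 (y) x 40 mm, caps 4 mm higher, 0.25 to 0.5 kg. Origin at the centre of its underside. Starts loose in the well, its x about along the incubator's. Its handle is a bar 68 long (x) x 12 thick (y) x 22 mm high on two posts over the middle, top 85 mm above the underside; grasp it across the 12 mm.
- handle (a point): Centre of the pink rack's handle bar, 74 mm above the rack's underside; axes as the rack's.
- blue_tray: Blue shallow open tray, fixed, 160 (its x) x 110 (its y) x 14 mm high, walls and floor 4 mm thick, so the inside is 152 x 102 mm, floor 4 mm above the table. Origin at the centre of its underside. The rack fits only with its long side along the tray's x (either way round). Stands in either of two places, the white tray in the other.
- white_tray: White tray, same size and shape as the blue one, fixed; not to be used.
- flask: Bystander: upright pale flask with pink contents and orange cap, 45 x 80 x 123 mm, loose. Origin under its centre.
- microplate: Bystander: pale well plate lying flat, 128 x 86 x 14 mm, loose.
- green_rack: Bystander: teal tube rack, 160 x 75 x 70 mm, loose.
- black_rack: Bystander: black rack with small tubes, 160 x 80 x 46 mm, loose.
- tip_box: Bystander: closed light-blue tip box, 125 x 85 x 76 mm, loose.
Mind the look-alikes: they are no part of the job. Of the things that look like the blue_tray, take the one that is farthest from the robot's base at the start.

How it is judged:
By the outcome, as a careful person would: the job done as asked, in the order asked, and still so for the second after the job is handed in, with the robot touching nothing.
It also fails if it takes over 53 s, if anything falls off the work surface, if the arm or the gripper's body presses on something with over 40 N, if the wrist force passes 120 N, or if a joint passes its speed limit or range.

ROBOT

A 6-joint arm with a two-finger parallel gripper is mounted at the origin on the work surface. World frame = base frame: x ahead of the robot, y to its left, z up, the work surface at z = 0. Lengths are in m, angles in rad, forces in N, time in s.
With the tool pointing down it reaches from about 0.35 to 0.85 m from the base axis. Payload 8.1 kg.
Tool frame: the origin (TCP) lies midway between the tips of the shut fingers; the grasp point (between the pads) lies 19 mm behind it; z points along the fingers, y is the line along which they close (so a half turn about z gives the same grasp; the last joint's range is limited). The gripper opens to 85 mm and grips with 20 to 120 N. Pads are 22 mm wide; open, the fingers measure 114 mm over their backs; the gripper's body (76 mm by 85 mm) begins 54 mm behind the grasp point. The pads swing forward as they close: fully open they stand 13 mm farther back than shut.
Start: joints at [1.042, 0.13, 1.488, -0, 1.523, -0.085], TCP at [0.258, 0.542, 0.231] pointing down, gripper open.
Joint ranges: [-2.96, 2.96], [-0.89, 2.26], [0.02, 2.5], [-1.34, 4.48], [0, 2.73], [-2.66, 2.66]. Speed limits (rad/s): [2.39, 2.39, 2.79, 3.14, 3.14, 3.14].

INTERFACE

Orientations are given as a unit quaternion [x, y, z, w].
In Python, from rig import get_obs, snapshot, calibration, job_done gives the robot as it stands.
- The arm moves only by the tool apply_moves, never from a script. Its argument "commands" is a list that holds one entry, the list of rows, each a list of 7 numbers: the shift along the tool's x, y, z scaled (see below), then the turn, a rotation vector about the tool's x, y, z scaled (see below), then the opening, from -1 (shut) to 1 (fully open). A call has 1 to 20 rows; each row is the pose to reach, as a shift and turn from the pose commanded when the call began, along the tool's axes at that moment; what a row does not reach only later rows make up. The controller multiplies each number of a shift by 75 cm and each number of a turn by 2 rad. A row lasts 1/12 s, in which the tool goes at most 41.7 mm and 7.16 degrees, less where a joint would pass 70% of its speed; a pose out of reach is approached as far as the arm can. A call with a number of a shift or a turn outside -1 to 1 is refused whole. A call with a gripper value outside its range is refused whole. The fingers move at their own pace and stop on an object; "newtons" is the grip in N (left out, the last holds). Time passes only in rows, so rows that repeat a pose let the fingers close. It gives the time, the measured TCP pose, the force, the opening and the grip force at its end, in the units of the state.
- get_obs(): the state, without advancing time (a new reading comes with each control period).
- snapshot(name): name is "scene" or "top" or "wrist"; returns the picture (420x560x3 uint8, red, green, blue); there is no depth.
- calibration(name): a dict with "fx", "fy", "cx", "cy" (pixels), "eye" and "attitude" of the camera in the world. Camera axes: x right, y down, z forward; pixel columns grow to the right and rows downward; lengths in m; the calibration is good to about 2 mm. A picture is of the moment at which its call begins: read the wrist's pose just before it. calibration takes no time and is no camera call; for the wrist camera it gives the pose at the moment of the call.
- job_done(): hands the job in; it is judged then, once.
The state is a dict: "t": time; "joint_positions": joint angles; "joint_vel": joint speeds; "joint_torque": joint torques, N m; "tcp_pos": TCP position; "ee_rot": TCP orientation; "force": force on the tool from outside, world axes, zero at the start; "ft_torque": the same for the moment, N m; "grip_width": opening from 0.0 (shut) to 1.0 (fully open); "finger_force": force on a finger pad.
Only numpy, scipy, OpenCV 4.12 (cv2) and the standard library are available. Lean on these libraries where they do the work, as an engineer would, in place of code of your own. Each camera call takes 0.05 s, during which the arm holds its last target. There are 200 camera calls.

## Working session

There is one attempt and no reset: what is moved stays moved. The work goes in short steps, Python scripts to look and compute and a tool call to move; the robot and the scene stay as the last step left them, time stands still between calls to the robot, and variables do not carry over. Pictures are saved under pics/ and viewed, at most 10 in all, crops included, and the job is handed in when it is done.

Besides the shell and the picture viewer there is one more tool, called after "Request:" as a command line: name --argument value ..., lists and objects as JSON in quotes. apply_moves: Moves the arm, as the interface text tells. Shifts and turns lie within -1 to 1; 1 stands for 75 cm of shift or 2 rad of turn. Its arguments: {"type":"object","properties":{"commands":{"type":"array","items":{"type":"array","items":{"type":"array","items":{"type":"number","minimum":-1,"maximum":1}}}},"newtons":{"type":"number"}},"required":["commands"]}

```bash
mkdir -p pics; ls; cat > h.py <<'E'
import numpy as np, cv2
from rig import *
from scipy.spatial.transform import Rotation as R
def save(n,f):
    im=snapshot(n); cv2.imwrite('pics/'+f,im[:,:,::-1]); return im
def rot(a):
    a=np.array(a,float)
    return a if a.shape==(3,3) else R.from_quat(a).as_matrix()
def ray(c,u,v):
    d=rot(c['attitude'])@np.array([(u-c['cx'])/c['fx'],(v-c['cy'])/c['fy'],1]); return np.array(c['eye']),d/np.linalg.norm(d)
def onz(c,u,v,z):
    e,d=ray(c,u,v); return e+d*(z-e[2])/d[2]
def tri(c1,p1,c2,p2):
    e1,d1=ray(c1,*p1); e2,d2=ray(c2,*p2)
    s=np.linalg.lstsq(np.c_[d1,-d2],e2-e1,rcond=None)[0]
    a,b=e1+s[0]*d1,e2+s[1]*d2; return (a+b)/2,np.linalg.norm(a-b)
def proj(c,p):
    q=rot(c['attitude']).T@(np.array(p)-c['eye']); return q[0]/q[2]*c['fx']+c['cx'],q[1]/q[2]*c['fy']+c['cy']
E
python3 - <<'E'
from h import *
a=save('top','top.png'); b=save('scene','scene.png')
for n in('top','scene'): print(calibration(n))
o=get_obs(); print(o['t'],o['tcp_pos'],o['ee_rot'])
E
```

```text
pics
{'fx': 497.5569352057801, 'fy': 497.5569352057801, 'cx': 282.4652337022473, 'cy': 211.28866474931993, 'eye': array([ 0.29728178, -0.00265355,  1.36396822]), 'attitude': array([ 0.7099431 , -0.70180027,  0.04190687, -0.04124312])}
{'fx': 393.6071406960142, 'fy': 393.6071406960142, 'cx': 282.19228879316415, 'cy': 215.29594098717268, 'eye': array([ 0.96442022, -0.06761619,  0.99980453]), 'attitude': array([ 0.7345899 ,  0.62537343, -0.16755567, -0.20300453])}
0.1 [0.25735867 0.5414448  0.23031931] [ 2.20097540e-01  9.75477494e-01 -8.13332029e-04 -2.66644418e-04]
```

View pics/top.png

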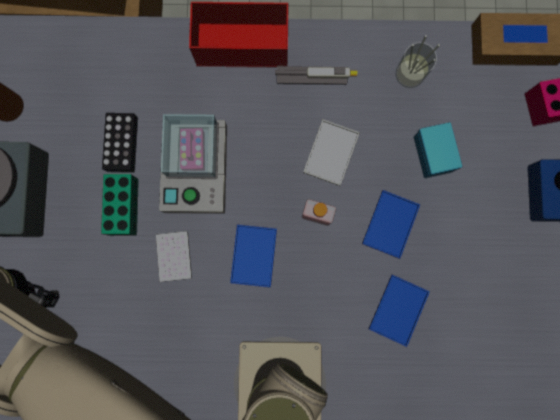

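View pics/scene.png

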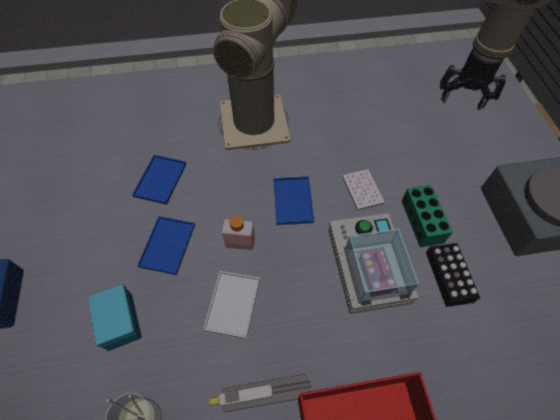

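The top view shows three blue trays, at pixels (254,255), (391,223) and (399,310). The white tray is at (331,152), the incubator at (193,165) with its button at (190,196), and the flask at (320,211). Next I measure the trays' distances from the base and the button's position, and make an enlarged crop.

```bash
cat > m.py <<'E'
from h import *
a=cv2.imread('pics/top.png'); b=cv2.imread('pics/scene.png'); ct,cs=calibration('top'),calibration('scene')
def blobs(im,lo,hi,amin):
    m=cv2.inRange(cv2.cvtColor(im,cv2.COLOR_BGR2HSV),lo,hi); m=cv2.morphologyEx(m,cv2.MORPH_CLOSE,np.ones((3,3)))
    return [c for c in cv2.findContours(m,0,2)[0] if cv2.contourArea(c)>amin]
def rect(c,k,z):
    w=np.array([onz(k,*p,z)[:2] for p in c[:,0,:].astype(float)],np.float32)
    return cv2.minAreaRect(w)
for n,im,k in(('top',a,ct),('scene',b,cs)):
    for c in blobs(im,(110,150,60),(125,255,255),600):
        r=rect(c,k,.012); print(n,'blue',np.mean(c[:,0],0).round(),np.round(r[0],4),np.round(r[1],3),round(r[2],1),'dist',round(np.hypot(*r[0]),3))
    for c in blobs(im,(50,120,30),(75,255,255),60):
        p=cv2.minEnclosingCircle(c); print(n,'green',np.round(p,1),cv2.contourArea(c))
x=cv2.resize(a[90:300,90:470],None,fx=2,fy=2,interpolation=cv2.INTER_CUBIC); cv2.imwrite('pics/crop1.png',x)
E
sed -i 's/np.round(p,1)/[np.round(q,1) for q in p]/' m.py; python3 m.py
```

```text
top blue [398. 311.] [ 0.1955 -0.3173] [0.109 0.157] 65.9 dist 0.373
top blue [252. 255.] [0.3362 0.0747] [0.107 0.156] 84.7 dist 0.344
top blue [391. 224.] [ 0.4266 -0.2992] [0.108 0.158] 68.8 dist 0.521
top blue [528.  34.] [ 0.977  -0.6903] [0.045 0.122] 0.7 dist 1.196
top green [array([189.7, 194.8]), np.float64(6.3)] 104.0
scene blue [165. 245.] [ 0.4311 -0.299 ] [0.109 0.16 ] 68.9 dist 0.525
scene blue [294. 201.] [0.3403 0.0744] [0.106 0.161] 84.7 dist 0.348
scene blue [159. 179.] [ 0.2003 -0.3172] [0.11  0.161] 66.4 dist 0.375
scene green [array([364.2, 225.7]), np.float64(5.8)] 82.5
```

View pics/crop1.png

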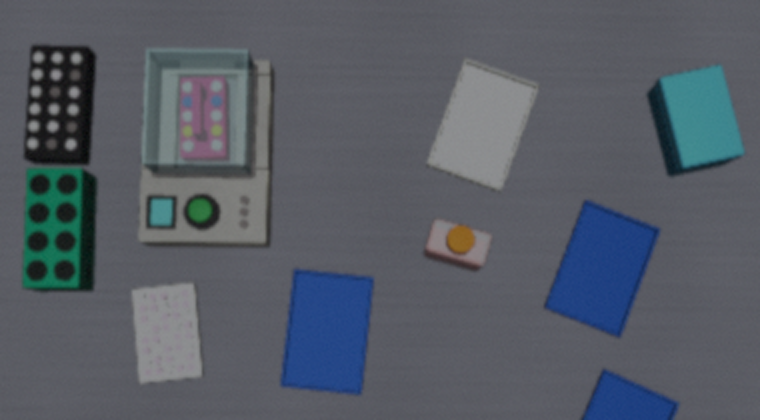

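The crop confirms the target: of the three blue trays, the one at full-image pixel (391,223) is farthest from the base (0.52 m, against 0.37 and 0.35). It measures about 160 x 110 mm as described. The incubator's button is at crop (201,211), with the lid shut behind it.

```bash
cat > m2.py <<'E'
exec(open('m.py').read().split('for n,im,k')[0])
g=lambda im:[cv2.minEnclosingCircle(c)[0] for c in blobs(im,(50,120,30),(75,255,255),60)][0]
p,e=tri(ct,g(a),cs,g(b)); print('button',p.round(4),e.round(4))
cc=[]
for im,k in((a,ct),(b,cs)):
    c=[c for c in blobs(im,(110,150,60),(125,255,255),600) if abs(rect(c,k,.012)[0][0]-.43)<.02][0]
    bx=cv2.boxPoints(cv2.minAreaRect(c)); bx=bx[np.argsort([onz(k,*q,.012)[0] for q in bx])]; cc.append(bx)
    w=cv2.boxPoints(rect(c,k,.012)); w=w[np.argsort(w[:,0])]; d=w[2:].mean(0)-w[:2].mean(0); print('tray axis deg',np.degrees(np.arctan2(d[1],d[0])).round(1))
for i in range(4):
  for j in range(4):
    p,e=tri(ct,cc[0][i],cs,cc[1][j]); 
    if e<.004 and abs(p[2])<.05: print('corner',p.round(3),e.round(4))
# incubator console front edge corners, top pixels from crop
for u,v in((139,241),(267,243),(270,62)): print('inc',onz(ct,90+u/2,90+v/2,.055).round(3))
for u,v in((146,49),(250,50),(146,168),(251,173)): print('lid top',onz(ct,90+u/2,90+v/2,.13).round(3))
o=get_obs(); print('R',R.from_quat(o['ee_rot']).as_matrix().round(3).tolist())
E
python3 m2.py
```

```text
button [0.4913 0.2418 0.0691] 0.0006
tray axis deg -21.2
tray axis deg -21.1
corner [ 0.334 -0.314  0.039] 0.0016
corner [ 0.373 -0.221  0.002] 0.0004
corner [ 0.481 -0.38   0.005] 0.0016
inc [0.45  0.323 0.055]
inc [0.45  0.153 0.055]
inc [0.696 0.155 0.055]
lid top [0.689 0.305 0.13 ]
lid top [0.689 0.172 0.13 ]
lid top [0.534 0.299 0.13 ]
lid top [0.529 0.167 0.13 ]
R [[-0.903, 0.429, -0.001], [0.429, 0.903, -0.001], [0.0, -0.002, -1.0]]
```

Request:
apply_moves --commands '[[[-0.4497,-0.2291,0.12,0,0,-0.222,-1],[-0.4497,-0.2291,0.12,0,0,-0.222,-1],[-0.4497,-0.2291,0.12,0,0,-0.222,-1],[-0.4497,-0.2291,0.12,0,0,-0.222,-1],[-0.4497,-0.2291,0.12,0,0,-0.222,-1],[-0.4497,-0.2291,0.12,0,0,-0.222,-1],[-0.4497,-0.2291,0.12,0,0,-0.222,-1],[-0.4497,-0.2291,0.12,0,0,-0.222,-1],[-0.4497,-0.2291,0.12,0,0,-0.222,-1],[-0.4497,-0.2291,0.12,0,0,-0.222,-1],[-0.4497,-0.2291,0.12,0,0,-0.222,-1],[-0.4497,-0.2291,0.12,0,0,-0.222,-1],[-0.4497,-0.2291,0.12,0,0,-0.222,-1],[-0.4497,-0.2291,0.12,0,0,-0.222,-1]]]'

```text
t: 1.27
tcp_pos: [0.4879, 0.2429, 0.1415]
ee_rot: [-0.001, 1.0, 0.0, 0.0]
force: [-0.7, -0.3, -0.4]
grip_width: -0.003
finger_force: 0.0
```

```bash
python3 - <<'E'
from h import *
c=calibration('wrist'); w=save('wrist','w1.png'); o=get_obs()
print(o['t'],o['tcp_pos'],R.from_quat(o['ee_rot']).as_matrix().round(3).tolist(),o['force'],c)
print(proj(c,[.491,.242,.077]),proj(c,o['tcp_pos']))
E
```

```text
1.3167 [0.48795413 0.24305491 0.14165444] [[-1.0, -0.002, 0.0], [-0.002, 1.0, 0.0], [-0.0, 0.0, -1.0]] [-0.56896457 -0.05245666 -0.59315432] {'fx': 351.28868211865716, 'fy': 351.28868211865716, 'cx': 281.8538589491327, 'cy': 211.2349437795577, 'eye': array([0.40370609, 0.24220743, 0.28364135]), 'attitude': array([0.69645376, 0.69859187, 0.11612135, 0.11591978])}
(np.float64(281.1827871735371), np.float64(235.88339363239191)) (np.float64(283.2075023573482), np.float64(284.59826297703336))
```

View pics/w1.png

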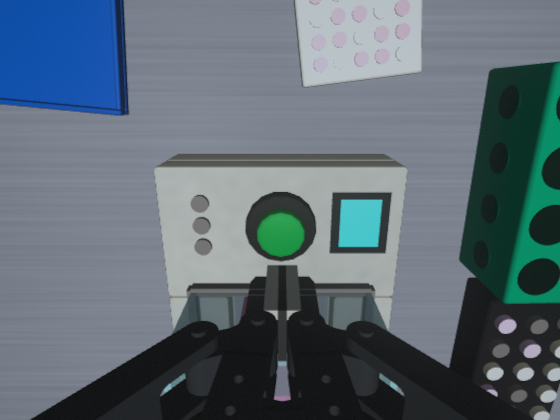

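The button is at (280,235) in the wrist image, as predicted, with the fingers shut just beside it. Pressing down.

Request:
apply_moves --commands '[[[0,0,0.04,0,0,0,-1],[0,0,0.075,0,0,0,-1],[0,0,0.085,0,0,0,-1],[0,0,0.09,0,0,0,-1],[0,0,0.0925,0,0,0,-1],[0,0,0.0925,0,0,0,-1]]]'

```text
t: 1.82
tcp_pos: [0.4885, 0.2425, 0.073]
ee_rot: [-0.0, 1.0, 0.0, 0.0]
force: [-3.3, 0.2, 4.3]
grip_width: 0.003
finger_force: 2.2
```

Request:
apply_moves --commands '[[[0,0,-0.06,0,0,0,-1],[0,0,-0.12,0,0,0,1],[0,0,-0.18,0,0,0,1],[0,0,-0.23,0,0,0,1],[0,0,-0.26,0,0,0,1],[-0.06,0,-0.26,0,0,0,1],[-0.06,0,-0.26,0,0,0,1],[-0.06,0,-0.26,0,0,0,1],[-0.06,0,-0.26,0,0,0,1],[-0.06,0,-0.26,0,0,0,1],[-0.06,0,-0.26,0,0,0,1]]]'

```text
t: 2.73
tcp_pos: [0.5328, 0.2421, 0.2674]
ee_rot: [-0.0, 1.0, 0.0, 0.0]
force: [-0.9, 0.4, -0.4]
grip_width: 1.0
finger_force: 0.0
```

```bash
cat > l.py <<'E'
import sys; from h import *; import pickle
n=sys.argv[1]; D={}
for k in('wrist','top','scene'):
    c=calibration(k); D[k]=(c,save(k,f'{k}_{n}.png'))
pickle.dump(D,open(n+'.pkl','wb'))
w,t,s=[D[k][1][:,:,::-1] for k in('wrist','top','scene')]
x=cv2.resize(t[90:230,140:290],(300,280)); y=cv2.resize(s[150:290,310:460],(300,280))
o=np.zeros((560,760,3),np.uint8); o[:420,:460]=w[:,50:510]; o[:280,460:]=x; o[280:,460:]=y; cv2.imwrite(f'pics/m_{n}.png',o)
q=get_obs(); print(q['t'],q['tcp_pos'])
E
python3 l.py a
```

```text
2.8833 [0.53295342 0.24204144 0.26731374]
```

View pics/m_a.png

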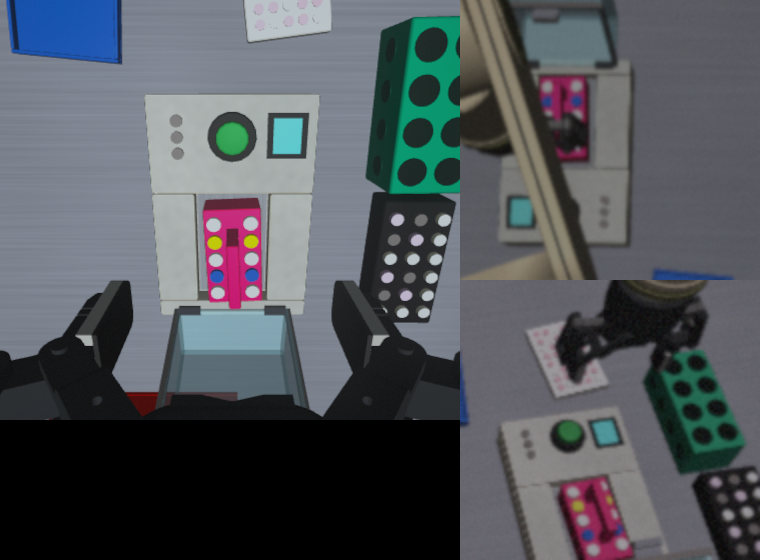

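The lid stands fully open behind the hinge and the pink rack is uncovered. Its handle bar runs from about (282,230) to (284,305) in the wrist image. I move the wrist for a second view to get the height.

Request:
apply_moves --commands '[[[-0.04,0,0,0,0,0,1],[-0.08,0,0,0,0,0,1],[-0.08,0,0,0,0,0,1],[-0.08,0,0,0,0,0,1]]]'

```text
t: 3.22
tcp_pos: [0.5938, 0.2416, 0.2655]
ee_rot: [0.0, 1.0, -0.0, -0.001]
force: [-0.5, -0.7, -0.5]
grip_width: 1.001
finger_force: 0.0
```

```bash
python3 - <<'E'
from h import *; import pickle
c=calibration('wrist'); w=save('wrist','wb.png'); D=pickle.load(open('a.pkl','rb')); pickle.dump({'wrist':(c,w)},open('b.pkl','wb'))
A=D['wrist'][1][190:320,230:330,::-1]; u,v=[int(q) for q in proj(c,[.616,.242,.1])]; print(u,v)
B=w[v-60:v+70,u-50:u+50,::-1]; print('offB',u-50,v-60)
cv2.imwrite('pics/mb.png',cv2.resize(np.hstack([A,B]),(800,520),interpolation=cv2.INTER_CUBIC)); print(get_obs()['tcp_pos'])
E
```

```text
283 212
offB 233 152
[0.59323481 0.24181003 0.26628889]
```

View pics/mb.png

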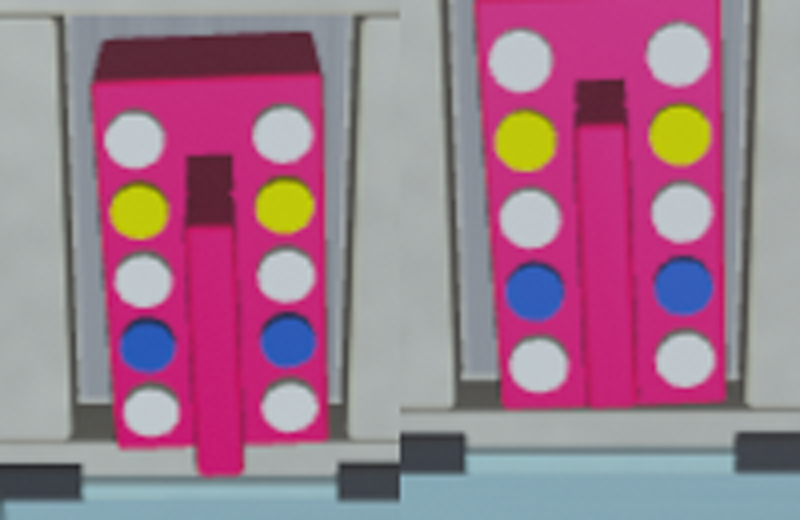

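The left half is the first place and the right half the second. The bar's upper front edge is centred at (282.6,246.8) and (283.5,183). Its rear end is at (284.8,308.5) and (285.3,254).

```bash
python3 - <<'E'
from h import *; import pickle
a=pickle.load(open('a.pkl','rb'))['wrist'][0]; b=pickle.load(open('b.pkl','rb'))['wrist'][0]
f,e=tri(a,(282.6,246.75),b,(283.5,183)); r,e2=tri(a,(284.75,308.5),b,(285.25,254)); print(f.round(4),e,r.round(4),e2)
for z in(.115,): 
  F=[onz(a,282.6,246.75,z),onz(b,283.5,183,z)];Q=[onz(a,284.75,308.5,z),onz(b,285.25,254,z)]; print(np.round(F+Q,4))
d=r-f; print(np.linalg.norm(d),np.degrees(np.arctan2(d[1],d[0])),(f+r)/2)
# rack far top edge corners
print(onz(a,230+95/4,190+83/4,.07),onz(a,230+322/4,190+75/4,.07),onz(a,230+118/4,190+447/4,.07),onz(a,230+326/4,190+440/4,.07))
E
```

```text
[0.5837 0.2423 0.1155] 1.3108058647636156e-06 [0.6526 0.2444 0.1113] 0.0005163218360308278
[[0.5839 0.2423 0.115 ]
 [0.5838 0.2423 0.115 ]
 [0.6501 0.2446 0.115 ]
 [0.6508 0.2441 0.115 ]]
0.06905986331147308 1.7277790499581696 [0.61814486 0.24334264 0.11340192]
[0.56439995 0.21286069 0.07      ] [0.56211164 0.27074929 0.07      ] [0.67213423 0.21674785 0.07      ] [0.66972285 0.27494954 0.07      ]
```

Request:
apply_moves --commands '[[[-0.032,0.002,0.05,0,0,-0.0175,1],[-0.032,0.002,0.1,0,0,-0.0175,1],[-0.032,0.002,0.15,0,0,-0.0175,1],[-0.032,0.002,0.2,0,0,-0.0175,1],[-0.032,0.002,0.23,0,0,-0.0175,1],[-0.032,0.002,0.2413,0,0,-0.0175,1],[-0.032,0.002,0.2413,0,0,-0.0175,1],[-0.032,0.002,0.2413,0,0,-0.0175,-1],[-0.032,0.002,0.2413,0,0,-0.0175,-1],[-0.032,0.002,0.2413,0,0,-0.0175,-1],[-0.032,0.002,0.2413,0,0,-0.0175,-1],[-0.032,0.002,0.2413,0,0,-0.0175,-1],[-0.032,0.002,0.2413,0,0,-0.0175,-1],[-0.032,0.002,0.2413,0,0,-0.0175,-1]]]' --newtons 60

```text
t: 4.43
tcp_pos: [0.6181, 0.2437, 0.087]
ee_rot: [-0.018, 1.0, 0.0, 0.001]
force: [-1.3, -0.2, 5.9]
grip_width: 0.129
finger_force: 59.5
```

Request:
apply_moves --commands '[[[0,0,-0.015,0,0,0,-1],[0,0,-0.035,0,0,0,-1],[0,0,-0.07,0,0,0,-1],[0,0,-0.11,0,0,0,-1],[0,0,-0.15,0,0,0,-1],[0,0,-0.19,0,0,0,-1],[0,0,-0.215,0,0,0,-1],[0,0,-0.215,0,0,0,-1]]]'

```text
t: 5.1
tcp_pos: [0.6199, 0.2442, 0.2553]
ee_rot: [-0.018, 1.0, 0.001, 0.005]
force: [0.7, 0.3, -0.5]
grip_width: 0.13
finger_force: 58.8
```

```bash
python3 - <<'E'
from h import *
o=get_obs(); M=R.from_quat(o['ee_rot']).as_matrix(); print(o['t'],o['tcp_pos'],M.round(3).tolist(),o['force'],o['joint_positions'])
d=np.array([.429,-.299,0])-o['tcp_pos']; d[2]=0; print(M.T@d/.75)
E
```

```text
5.1 [0.61992675 0.24417317 0.25529994] [[-0.999, -0.035, 0.01], [-0.035, 0.999, 0.003], [-0.01, 0.003, -1.0]] [ 0.74499503  0.34176521 -0.51224777] [ 2.98310968e-01  2.91464874e-01  1.26119356e+00 -3.07658534e-05
  1.57845686e+00 -1.30763452e+00]
[ 0.27983824 -0.71483121 -0.0047605 ]
```

Request:
apply_moves --commands '[[[0.018,-0.045,0,0,0,0.0127,-1],[0.035,-0.089,0,0,0,0.0253,-1],[0.0525,-0.134,0,0,0,0.038,-1],[0.07,-0.179,0,0,0,0.0506,-1],[0.0875,-0.223,0,0,0,0.0633,-1],[0.105,-0.268,0,0,0,0.0759,-1],[0.1224,-0.313,0,0,0,0.0886,-1],[0.14,-0.357,0,0,0,0.1013,-1],[0.1574,-0.402,0,0,0,0.114,-1],[0.175,-0.447,0,0,0,0.1266,-1],[0.1924,-0.4915,0,0,0,0.1392,-1],[0.21,-0.536,0,0,0,0.152,-1],[0.2274,-0.581,0,0,0,0.1645,-1],[0.245,-0.6255,0,0,0,0.177,-1],[0.2624,-0.67,0,0,0,0.19,-1],[0.272,-0.695,0,0,0,0.2025,-1],[0.28,-0.715,0,0,0,0.2025,-1],[0.28,-0.715,0,0,0,0.2025,-1],[0.28,-0.715,0,0,0,0.2025,-1]]]'

```text
t: 6.68
tcp_pos: [0.4255, -0.3001, 0.246]
ee_rot: [0.185, 0.983, 0.001, -0.001]
force: [0.4, 0.5, -1.4]
grip_width: 0.131
finger_force: 59.1
```

```bash
python3 - <<'E'
from h import *; import pickle
o=get_obs(); M=R.from_quat(o['ee_rot']).as_matrix(); print(o['t'],o['tcp_pos'],M.round(3).tolist(),o['force'])
D={k:(calibration(k),save(k,k+'_c.png')) for k in('wrist','top','scene')}; pickle.dump(D,open('c.pkl','wb'))
w=D['wrist'][1];s=D['scene'][1]
x=np.zeros((420,760,3),np.uint8); x[:,:460]=w[:,50:510]; x[:,460:]=cv2.resize(s[140:350,60:210],(300,420)); cv2.imwrite('pics/mc.png',x[:,:,::-1])
E
```

```text
6.6833 [ 0.42552122 -0.30007619  0.24600409] [[-0.932, 0.363, -0.001], [0.363, 0.932, 0.002], [0.002, 0.001, -1.0]] [ 0.39632345  0.4525359  -1.4480528 ]
```

View pics/mc.png

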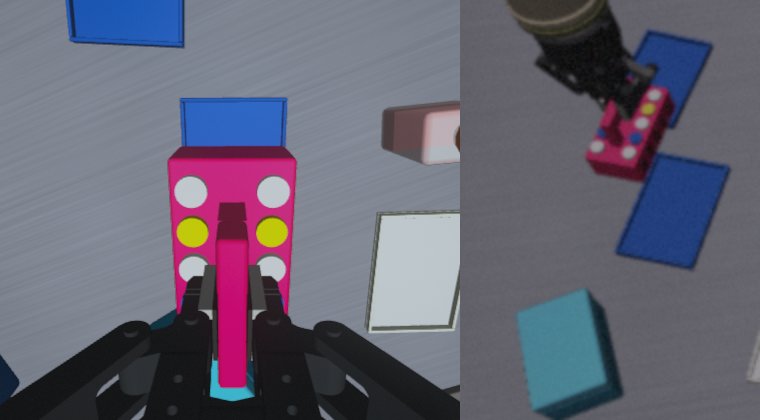

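The rack hangs level and square to the target blue tray; the near tray corners are at wrist (231,98) and (337,98), and the rack's front upper edge at (219..346,160). I check the tray's centre against these.

```bash
python3 - <<'E'
from h import *; import pickle
D=pickle.load(open('c.pkl','rb')); c=D['wrist'][0]; w=D['wrist'][1]
h=cv2.cvtColor(w,cv2.COLOR_RGB2HSV); 
m=cv2.inRange(h,(110,150,60),(125,255,255)); m[:70]=0; m[150:]=0; m[:,:200]=0; m[:,380:]=0
k=max(cv2.findContours(m,0,2)[0],key=cv2.contourArea)[:,0]; print(k.min(0),k.max(0))
u0,v0=k.min(0); u1=k.max(0)[0]; ax=np.array([np.cos(np.radians(-21.2)),np.sin(np.radians(-21.2)),0])
A,B=onz(c,u0,v0,.014),onz(c,u1+1,v0,.014); print('w',np.linalg.norm(A-B),'perp',np.degrees(np.arctan2(*(B-A)[1::-1])),'tray',(A+B)/2+.08*ax)
z=get_obs()['tcp_pos'][2]
P,Q=onz(c,219,160,z-.017),onz(c,346,160,z-.017); print('w',np.linalg.norm(P-Q),'rack',(P+Q)/2+.055*ax, np.degrees(np.arctan2(*(Q-P)[1::-1])))
o=get_obs(); M=R.from_quat(o['ee_rot']).as_matrix(); print(o['tcp_pos'])
E
```

```text
[231 101] [334 146]
w 0.10576256750532416 perp 68.7949196614118 tray [ 0.43061915 -0.30149956  0.014     ]
w 0.057720904538123646 rack [ 0.42603154 -0.30071748  0.22966084] 68.79253297486642
[ 0.42652844 -0.29890047  0.24666084]
```

Request:
apply_moves --commands '[[[-0.0037,0.0015,0.04,0,0,0,-1],[-0.0037,0.0015,0.085,0,0,0,-1],[-0.0037,0.0015,0.13,0,0,0,-1],[-0.0037,0.0015,0.17,0,0,0,-1],[-0.0037,0.0015,0.2,0,0,0,-1],[-0.0037,0.0015,0.22,0,0,0,-1],[-0.0037,0.0015,0.233,0,0,0,-1],[-0.0037,0.0015,0.24,0,0,0,-1],[-0.0037,0.0015,0.24,0,0,0,-1],[-0.0037,0.0015,0.24,0,0,0,-1]]]'

```text
t: 7.67
tcp_pos: [0.4301, -0.3, 0.0681]
ee_rot: [0.184, 0.983, -0.0, 0.001]
force: [-0.2, -0.3, -2.2]
grip_width: 0.127
finger_force: 59.0
```

Request:
apply_moves --commands '[[[0,0,0.002,0,0,0,-1],[0,0,0.004,0,0,0,-1],[0,0,0.006,0,0,0,-1],[0,0,0.0075,0,0,0,-1],[0,0,0.0085,0,0,0,-1],[0,0,0.0085,0,0,0,-1],[0,0,0.0085,0,0,0,-1]]]'

```text
t: 8.25
tcp_pos: [0.4295, -0.3, 0.061]
ee_rot: [0.184, 0.983, -0.0, 0.0]
force: [-0.9, -0.1, -1.0]
grip_width: 0.131
finger_force: 59.3
```

Request:
apply_moves --commands '[[[0,0,0.0008,0,0,0,-1],[0,0,0.0015,0,0,0,-1],[0,0,0.0015,0,0,0,-1]]]'

```text
t: 8.5
tcp_pos: [0.4294, -0.3, 0.0609]
ee_rot: [0.184, 0.983, -0.0, -0.0]
force: [-6.4, 4.3, 10.5]
grip_width: 0.127
finger_force: 61.1
```

Contact is clear (+10 N). I release, back off straight up and look.

Request:
apply_moves --commands '[[[0,0,-0.0005,0,0,0,-1],[0,0,-0.0005,0,0,0,-0.4],[0,0,-0.0005,0,0,0,0.2],[0,0,-0.0005,0,0,0,0.8],[0,0,-0.0005,0,0,0,1],[0,0,-0.0005,0,0,0,1],[0,0,-0.0005,0,0,0,1],[0,0,-0.03,0,0,0,1],[0,0,-0.07,0,0,0,1],[0,0,-0.12,0,0,0,1],[0,0,-0.17,0,0,0,1],[0,0,-0.22,0,0,0,1],[0,0,-0.24,0,0,0,1],[0,0,-0.24,0,0,0,1],[0,0,-0.24,0,0,0,1]]]'

```text
t: 9.75
tcp_pos: [0.43, -0.3003, 0.2409]
ee_rot: [0.184, 0.983, -0.001, 0.001]
force: [-0.8, 0.1, -0.4]
grip_width: 1.003
finger_force: 0.0
```

```bash
python3 - <<'E'
from h import *
o=get_obs(); print(o['t'],o['tcp_pos'],o['grip_width'],o['force'])
w=save('wrist','wd.png'); s=save('scene','sd.png'); t=save('top','td.png')
x=np.zeros((560,780,3),np.uint8); x[:280,:373]=cv2.resize(w,(373,280)); x[280:,:373]=cv2.resize(t,(373,280)); x[:400,380:]=cv2.resize(s[110:350,70:490],(400,400*240//420)) if 0 else cv2.resize(s[110:350,70:310],(400,400)); x[400:,380:620]=cv2.resize(s[190:350,310:550],(240,160)); cv2.imwrite('pics/md.png',x[:,:,::-1])
E
```

```text
9.75 [ 0.43002412 -0.30031029  0.24086436] 1.0032625007650295 [-0.77126437  0.07709784 -0.35718692]
```

View pics/md.png

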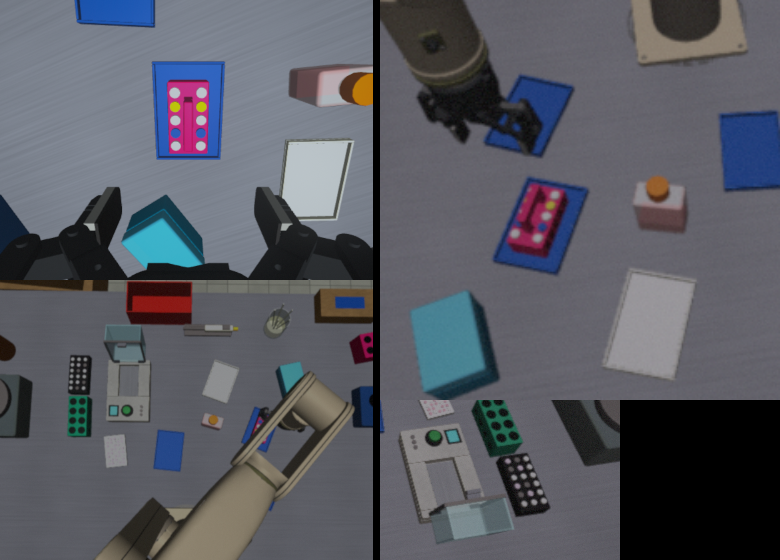

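The rack lies flat inside the farthest blue tray, the lid is open, the other things haven't moved, and the gripper is clear.

```bash
python3 -c "
from rig import job_done; print(job_done())"
```

```text
the job is handed in; nothing more can be done
None
```

I pressed the release button and the lid sprang open. The pink rack now lies flat inside the farthest blue tray, let go, with the lid still open and the other things where they were. The job is handed in at about 10 s of robot time.

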